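# Find the notch of a tenon gauge that fits a rail end

### The arm

A 6-joint arm with a two-finger parallel gripper is mounted at the origin on a cart in front of the work surface, level with it; the furniture and walls round the work are solid. World frame = base frame: x ahead of the robot, y to its left, z up, the work surface at z = 0. Lengths are in m, angles in rad, forces in N, time in s.
With the tool pointing down it reaches from about 0.2 to 0.875 m from the base axis. Payload 3.4 kg.
Tool frame: the origin (TCP) lies at the very end of the fingers, on their centre line; the grasp point (between the pads) lies 19 mm behind it; z points along the fingers, x is the direction in which the jaws open and shut, and the axes are right-handed (so a half turn about z gives the same grasp; the last joint's range is limited). The gripper opens to 94 mm and grips with 3 to 60 N. Pads are 16 mm wide; open, the fingers measure 119 mm over their backs; the gripper's body (75 mm by 177 mm) begins 78 mm behind the grasp point.
Start: joints at [-1.448, 0.276, 1.505, -0, 1.361, -0.121], TCP at [0.139, -0.558, 0.175] pointing down, gripper open.
Joint ranges: [-2.89, 2.89], [-0.75, 2.08], [0.22, 2.7], [-1.18, 4.32], [0.11, 2.71], [-2.7, 2.7]. Speed limits (rad/s): [2.57, 2.57, 3.14, 3.14, 3.14, 3.14].

### API

Orientations are given as a rotation vector (axis times angle).
In Python, from rig import ctrl gives the robot as it stands. The module is installed in compiled form; this text tells all that it offers.
- The arm moves only by the tool apply_moves, never from a script. Its argument "targets" is a list of rows, each a list of 3 entries, a list of its own where there are three numbers: the opening in per cent of the stroke, from 0 (shut) to 100 (fully open), then the shift along the tool's x, y, z in mm, then the turn, a rotation vector about the tool's x, y, z in degrees. In form: [[gripper, [tx, ty, tz], [rx, ry, rz]], ...]. A call has 1 to 12 rows; each row shifts and turns the commanded pose from where the row before left it, along the tool's axes as they then stand; what a row does not reach is not made up. A row lasts 1/12 s, in which the tool goes at most 41.7 mm and 7.16 degrees, less where a joint would pass 70% of its speed; a pose out of reach is approached as far as the arm can. A call with a gripper value outside its range is refused whole. The fingers move at their own pace and stop on an object; "squeeze" is the grip in N (left out, the last holds). Time passes only in rows, so rows that do not move let the fingers close. It gives the time, the measured TCP pose, the force and the opening at its end, in the units of the state.
- ctrl.read_state(): the state, without advancing time (a new reading comes with each control period).
- ctrl.get_image(name): name is "side" or "top" or "wrist"; returns the picture (384x512x3 uint8, red, green, blue); there is no depth.
- ctrl.camera_model(name): a dict with "mtx" (3x3 intrinsics, pixels), "T" (4x4, takes a point from camera to world coordinates). Camera axes: x right, y up, looking along -z (the intrinsics and any distortion apply to the point x, -y, -z); pixel columns grow to the right and rows downward; lengths in m; the calibration is good to about 2 mm. A picture is of the moment at which its call begins: read the wrist's pose just before it. camera_model takes no time and is no camera call; for the wrist camera it gives the pose at the moment of the call.
- ctrl.hand_in(): hands the job in, once; it reports no verdict.
The state is a dict: "time_s": time; "q": joint angles; "qvel": joint speeds; "effort": joint torques, N m; "position": TCP position; "tool_rot": TCP orientation; "force": force on the tool from outside, world axes, zero at the start; "ft_torque": the same for the moment, N m; "width": finger opening in m.
Only numpy, scipy, OpenCV 4.12 (cv2) and the standard library are available. Lean on these libraries where they do the work, as an engineer would, in place of code of your own. Each camera call takes 0.05 s, during which the arm holds its last target.

### The job

Take the tenoned rail end that lies nearest to you at the front of the table and offer its tenon, rail upright and flat along the table, to the open front edge of the notched tenon gauge: first the narrowest notch, then each next wider one in turn, pressing only gently to feel whether it goes in. Push it fully home, shoulders against the gauge, in the first notch that takes it and leave it there; do not let it into a wider notch, and do not disturb the two rail ends at the back, the two offcuts or the pencil.

Things in the scene. Friction and masses are not known exactly. Their poses are not given: they have to be found in the camera images.
- gauge: tenon gauge: birch plywood plate 54 (x) by 182 (y), 22 mm high, fast to the table. Origin on its underside; x points level from the front edge (25 mm before the origin, facing the robot) to the back, y to its left, z up. Five notches cut through its height, open at the front, 28 mm deep along x, from left 10, 14, 18, 22, 26 mm wide (one to five drilled dots), 16 mm apart; 2 mm 45-degree lead-ins
- notch_1 (a point): middle of the mouth of the 10 mm notch (number 1 from the left), on the gauge's front edge, 11 mm above the table, +72 mm along the gauge's y. Its x points into the notch
- notch_2 (a point): middle of the mouth of the 14 mm notch (number 2 from the left), on the gauge's front edge, 11 mm above the table, +44 mm along the gauge's y. Its x points into the notch
- notch_3 (a point): middle of the mouth of the 18 mm notch (number 3 from the left), on the gauge's front edge, 11 mm above the table, +12 mm along the gauge's y. Its x points into the notch
- notch_4 (a point): middle of the mouth of the 22 mm notch (number 4 from the left), on the gauge's front edge, 11 mm above the table, -24 mm along the gauge's y. Its x points into the notch
- notch_5 (a point): middle of the mouth of the 26 mm notch (number 5 from the left), on the gauge's front edge, 11 mm above the table, -64 mm along the gauge's y. Its x points into the notch
- rail_a_mid (a point): middle, half-way up (19 mm), of the block of softwood rail end a: block 70 mm long (x), 36 mm wide (y), 38 mm high, with a tenon on its +x end; z up. The three rails differ only in the tenon's thickness
- rail_b_mid (a point): middle, half-way up (19 mm), of the block of softwood rail end b: block 70 mm long (x), 36 mm wide (y), 38 mm high, with a tenon on its +x end; z up. The three rails differ only in the tenon's thickness
- rail_c_mid (a point): middle, half-way up (19 mm), of the block of softwood rail end c: block 70 mm long (x), 36 mm wide (y), 38 mm high, with a tenon on its +x end; z up. The three rails differ only in the tenon's thickness
- rail_a_tip (a point): middle of the end face of rail a's tenon, 59 mm along x from the block's middle. Tenon 24 mm long, centred, 38 mm high, 11 to 22 mm thick (which rail has which is not known). It has 1.5 mm play in all in the first notch that takes it and is 2.5 mm too thick for the one before. Home, its shoulders meet the gauge's front edge
- rail_b_tip (a point): middle of the end face of rail b's tenon, 59 mm along x from the block's middle. Tenon 24 mm long, centred, 38 mm high, 11 to 22 mm thick (which rail has which is not known). It has 1.5 mm play in all in the first notch that takes it and is 2.5 mm too thick for the one before. Home, its shoulders meet the gauge's front edge
- rail_c_tip (a point): middle of the end face of rail c's tenon, 59 mm along x from the block's middle. Tenon 24 mm long, centred, 38 mm high, 11 to 22 mm thick (which rail has which is not known). It has 1.5 mm play in all in the first notch that takes it and is 2.5 mm too thick for the one before. Home, its shoulders meet the gauge's front edge
- rail_a: rail end a again, origin under the middle of its block, about 80 g. One of the three rails lies at the front right (x under 0.52) and is the one to fit; the other two lie behind (x over 0.57) and stay there
- rail_b: rail end b again, origin under the middle of its block, about 80 g. One of the three rails lies at the front right (x under 0.52) and is the one to fit; the other two lie behind (x over 0.57) and stay there
- rail_c: rail end c again, origin under the middle of its block, about 80 g. One of the three rails lies at the front right (x under 0.52) and is the one to fit; the other two lie behind (x over 0.57) and stay there
- offcut_1: bystander: pine offcut 50x110x32 mm, left at the back; origin under its middle
- pencil: bystander: flat carpenter's pencil, 118 mm, at the front edge, right; origin under its middle
- offcut_2: bystander: dark offcut 60x75x22 mm, left of the gauge; origin under its middle

How it is judged:
By the outcome, as a careful person would: the job done as asked, in the order asked, and still so for the second after the job is handed in, with the robot touching nothing.
It also fails if it takes over 64 s, if anything falls off the work surface, if the arm or the gripper's body presses on something with over 40 N, if the wrist force passes 120 N, or if a joint passes its speed limit or range.

## Working session

There is one attempt and no reset: what is moved stays moved. The work goes in short steps, Python scripts to look and compute and a tool call to move; the robot and the scene stay as the last step left them, time stands still between calls to the robot, and variables do not carry over. Pictures are saved under pics/ and viewed, and the job is handed in when it is done.

Besides the shell and the picture viewer there is one more tool, called after "Emit:" by a JSON object that holds its "name" and its "arguments", one argument or row to a line. apply_moves: Moves the arm, as the interface text tells. Its arguments: {"type":"object","properties":{"targets":{"type":"array"},"squeeze":{"type":"number"}},"required":["targets"]}

```bash
mkdir -p pics
python3 - <<'E'
from rig import ctrl
import cv2
s=ctrl.read_state();print(s)
for n in("side","top","wrist"):
    m=ctrl.camera_model(n);print(n,m)
    cv2.imwrite(f"pics/{n}0.png",ctrl.get_image(n)[:,:,::-1])
E
```

```text
{'time_s': 0.0, 'q': array([-1.44801100e+00,  2.76584577e-01,  1.50609252e+00, -1.07440278e-05,
        1.36069228e+00, -1.21018382e-01]), 'qvel': array([-2.25182515e-04, -2.53475619e-04,  6.48284336e-04, -3.36495968e-04,
       -6.81475038e-05,  4.64946873e-04]), 'effort': array([ 3.99425326e-04, -4.04575109e+01, -2.37223935e+01,  7.01218983e-02,
        3.47407849e-02, -1.34655015e-04]), 'position': array([ 0.13870789, -0.55739451,  0.17422691]), 'tool_rot': array([-2.47410279e+00,  1.93405722e+00,  1.98605637e-03]), 'force': array([ 0.2098111 ,  0.00625517, -0.17615631]), 'ft_torque': array([-0.01603265,  0.01828459,  0.01632324]), 'width': 0.09395793266735417}
side {'mtx': array([[446.1747337 ,   0.        , 253.93876115],
       [  0.        , 446.1747337 , 194.31007107],
       [  0.        ,   0.        ,   1.        ]]), 'T': array([[ 0.99664679, -0.05056396,  0.0643309 ,  0.58344801],
       [ 0.08143819,  0.53671742, -0.83982274, -1.05674098],
       [ 0.00793725,  0.84224563,  0.53903553,  0.67750663],
       [ 0.        ,  0.        ,  0.        ,  1.        ]])}
top {'mtx': array([[432.17069721,   0.        , 246.31361737],
       [  0.        , 432.17069721, 190.70670262],
       [  0.        ,   0.        ,   1.        ]]), 'T': array([[-0.01048515,  0.9835848 , -0.18014161,  0.31092748],
       [-0.9997422 , -0.00668315,  0.02169959, -0.04011316],
       [ 0.02013947,  0.1803227 ,  0.9834013 ,  1.08536069],
       [ 0.        ,  0.        ,  0.        ,  1.        ]])}
wrist {'mtx': array([[345.72882219,   0.        , 252.63492571],
       [  0.        , 345.72882219, 195.08623314],
       [  0.        ,   0.        ,   1.        ]]), 'T': array([[ 0.24121935,  0.93050998,  0.27561641,  0.21940478],
       [-0.97046965,  0.23168754,  0.06715309, -0.53684581],
       [-0.00137026, -0.28367599,  0.95891921,  0.38410622],
       [ 0.        ,  0.        ,  0.        ,  1.        ]])}
```

View pics/top0.png

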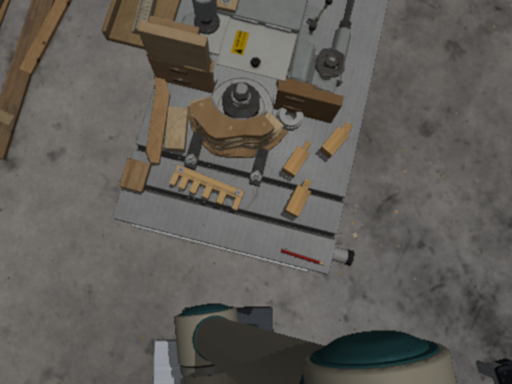

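View pics/side0.png

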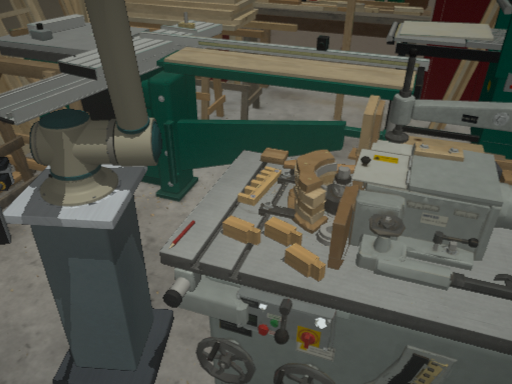

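View pics/wrist0.png

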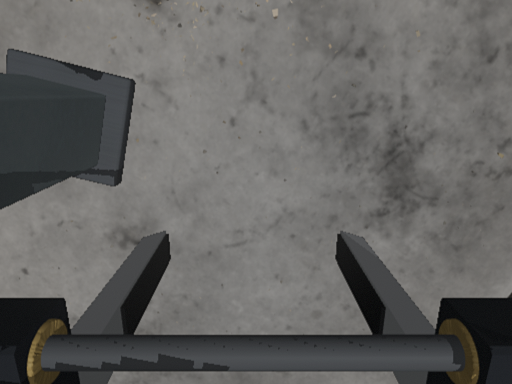

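The top view shows the gauge near (206,187), the front rail near (298,199) and the back rails near (296,160) and (336,140). The pencil is near (300,257). I'll zoom in next.

```bash
python3 - <<'E'
import cv2
t=cv2.imread("pics/top0.png"); c=t[120:280,110:360]; cv2.imwrite("pics/topz.png",cv2.resize(c,(750,480),interpolation=cv2.INTER_CUBIC))
t=cv2.imread("pics/side0.png"); c=t[140:290,160:340]; cv2.imwrite("pics/sidez.png",cv2.resize(c,(720,600),interpolation=cv2.INTER_CUBIC))
E
cat > h.py <<'E'
import numpy as np
from rig import ctrl
def ray(m,u,v):
    K=m["mtx"];T=m["T"]
    d=T[:3,:3]@np.array([(u-K[0,2])/K[0,0],-(v-K[1,2])/K[1,1],-1]);return T[:3,3],d/np.linalg.norm(d)
def atz(m,u,v,z):
    o,d=ray(m,u,v);return o+d*(z-o[2])/d[2]
def tri(rs):
    A=0;b=0
    for o,d in rs:
        P=np.eye(3)-np.outer(d,d);A=A+P;b=b+P@o
    x=np.linalg.solve(A,b)
    return x,[float(np.linalg.norm((np.eye(3)-np.outer(d,d))@(x-o))) for o,d in rs]
def proj(m,p):
    K=m["mtx"];T=m["T"];c=T[:3,:3].T@(np.array(p)-T[:3,3]);return K[0,0]*c[0]/-c[2]+K[0,2],K[1,1]*-c[1]/-c[2]+K[1,2]
E
```

```text
(no output)
```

View pics/topz.png

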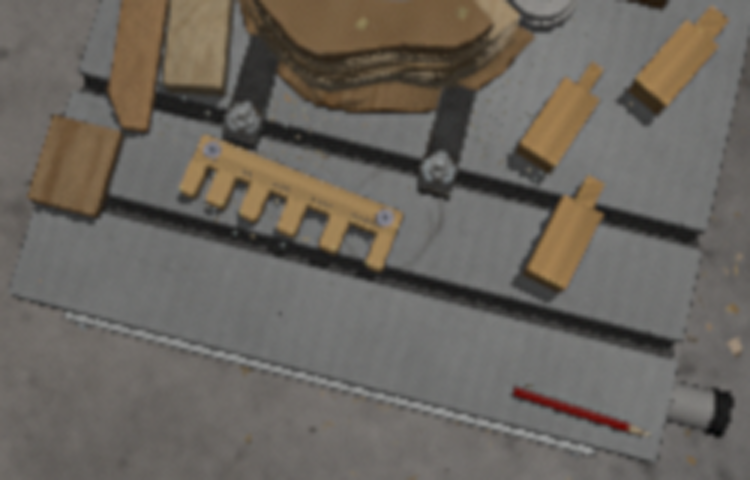

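View pics/sidez.png

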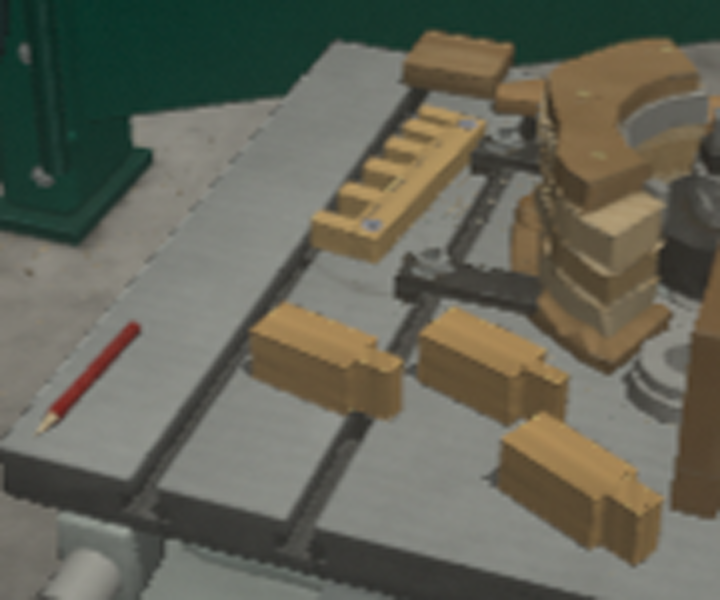

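Run:
```python
from h import *
t=ctrl.camera_model("top");s=ctrl.camera_model("side")
T=lambda u,v:ray(t,110+(u+.5)/3-.5,120+(v+.5)/3-.5)
S=lambda u,v:ray(s,160+(u+.5)/4-.5,140+(v+.5)/4-.5)
for n,a,b in [("tip L",(585,178),(385,345)),("tip R",(605,187),(402,366)),("nearL",(525,260),(283,304)),("farL",(562,193),(375,340)),("farR",(603,212),(348,364)),("nearR",(563,282),(250,331)),
 ("gR front",(368,266),(313,218)),("gL front",(181,187),(405,108)),("gR back",(402,212),(382,236)),("gL back",(205,136),(480,118))]:
    print(n,tri([T(*a),S(*b)]))
```

```text
tip L (array([ 0.52676758, -0.20786916,  0.04508326]), [0.0030950190572946504, 0.003095019057294387])
tip R (array([ 0.52923647, -0.22365096,  0.03948417]), [0.005870317462031756, 0.005870317462031823])
nearL (array([ 0.4599839 , -0.157969  ,  0.03519276]), [0.0036611118354940814, 0.0036611118354940844])
farL (array([ 0.51793306, -0.18977805,  0.03443758]), [0.0015984519386382306, 0.0015984519386382343])
farR (array([ 0.50273878, -0.22209422,  0.03922866]), [0.00032279593717555994, 0.0003227959371754942])
nearR (array([ 0.44262285, -0.18842261,  0.03520954]), [0.0026162143602190074, 0.0026162143602189154])
gR front (array([ 0.46134876, -0.02855074,  0.01578827]), [0.0010212817945502409, 0.0010212817945502051])
gL front (array([0.52100614, 0.12538721, 0.02222148]), [0.008083511712219842, 0.008083511712219724])
gR back (array([ 0.50848496, -0.05666041,  0.02155161]), [0.0016928867245302912, 0.0016928867245302596])
gL back (array([0.57127374, 0.10751053, 0.02431811]), [0.0009197655932439712, 0.0009197655932439429])
```

```bash
cat >> h.py <<'E'
from scipy.spatial.transform import Rotation as R
def pose():
    s=ctrl.read_state();r=R.from_rotvec(s["tool_rot"]);return s,np.array(s["position"]),r
def want(yaw):
    c,s_=np.cos(np.radians(yaw)),np.sin(np.radians(yaw))
    x=np.array([c,s_,0]);z=np.array([0,0,-1.]);return R.from_matrix(np.c_[x,np.cross(z,x),z])
def delta(p,yaw):
    s,p0,r=pose();w=want(yaw);rv=np.degrees((r.inv()*w).as_rotvec())
    d=np.array(p)-p0
    M=r.as_matrix()
    print("yaw now",np.degrees(np.arctan2(M[1,0],M[0,0])),"turn",rv.round(2),"shift pre-turn frame mm",(r.inv().apply(d)*1000).round(1),"shift in turned frame",(w.inv().apply(d)*1000).round(1))
E
python3 - <<'E'
from h import *
delta([.52,-.09,.25],-114)
E
```

```text
yaw now -76.03227460198228 turn [2.000e-02 8.000e-02 3.797e+01] shift pre-turn frame mm [-361.8 -482.9  -75. ] shift in turned frame [-582.2 -158.1  -75.6]
```

Emit:
{"name": "apply_moves", "arguments": {
  "targets": [
    [100, [0, 0, -12.5], [0, 0, 6.33]],
    [100, [0, 0, -12.5], [0, 0, 6.33]],
    [100, [0, 0, -12.5], [0, 0, 6.33]],
    [100, [0, 0, -12.5], [0, 0, 6.33]],
    [100, [0, 0, -12.5], [0, 0, 6.33]],
    [100, [0, 0, -12.5], [0, 0, 6.33]],
    [100, [-36, -10, 0], [0, 0, 0]],
    [100, [-36, -10, 0], [0, 0, 0]],
    [100, [-36, -10, 0], [0, 0, 0]],
    [100, [-36, -10, 0], [0, 0, 0]],
    [100, [-36, -10, 0], [0, 0, 0]],
    [100, [-36, -10, 0], [0, 0, 0]]
  ]
}}

```text
time_s: 1.15
position: [0.2822, -0.3834, 0.2499]
tool_rot: [-1.71, 2.635, 0.0]
force: [1.6, -0.4, 0.3]
width: 0.094
```

Emit:
{"name": "apply_moves", "arguments": {
  "targets": [
    [100, [-36, -10, 0], [0, 0, 0]],
    [100, [-36, -10, 0], [0, 0, 0]],
    [100, [-36, -10, 0], [0, 0, 0]],
    [100, [-36, -10, 0], [0, 0, 0]],
    [100, [-36, -10, 0], [0, 0, 0]],
    [100, [-36, -10, 0], [0, 0, 0]],
    [100, [-36, -10, 0], [0, 0, 0]],
    [100, [-36, -10, 0], [0, 0, 0]],
    [100, [-36, -10, 0], [0, 0, 0]],
    [100, [-36, -10, 0], [0, 0, 0]],
    [100, [0, 0, 0], [0, 0, 0]],
    [100, [0, 0, 0], [0, 0, 0]]
  ]
}}

```text
time_s: 2.15
position: [0.5198, -0.0955, 0.2493]
tool_rot: [1.715, -2.631, -0.001]
force: [-0.5, -0.3, 0.5]
width: 0.0942
```

Run:
```python
from h import *
import cv2,pickle
delta([.52,-.09,.25],-114)
s,p,_=pose();print(p,s["time_s"],s["qvel"].round(3))
m=ctrl.camera_model("wrist");pickle.dump(m,open("w1.pkl","wb"))
im=ctrl.get_image("wrist");cv2.imwrite("pics/w1.png",im[:,:,::-1]);cv2.imwrite("pics/w1z.png",cv2.resize(im[:,:,::-1],(800,600),interpolation=cv2.INTER_CUBIC))
```

```text
yaw now -113.79627307521697 turn [ 0.08 -0.03  0.2 ] shift pre-turn frame mm [-5.1  2.  -0.7] shift in turned frame [-5.1  2.1 -0.7]
[ 0.51978638 -0.09552551  0.24934668] 2.15 [-0.049 -0.019  0.019 -0.022  0.007 -0.006]
```

View pics/w1z.png

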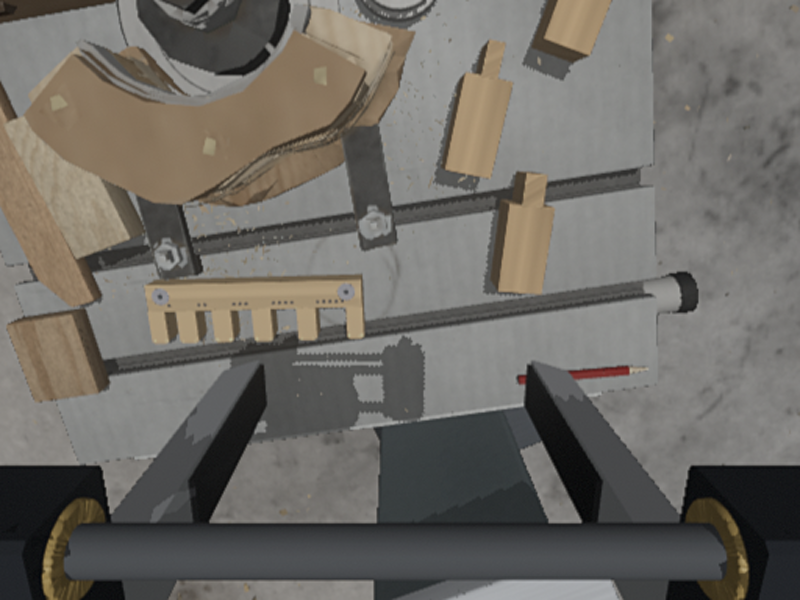

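The gauge runs (147,285)–(363,340) in the 800 px view, with its mouths facing the robot. The front rail is at about (523,240) and the pencil at about (580,375). I'll zoom for corner measurements.

Run:
```python
import cv2
t=cv2.imread("pics/w1.png")
cv2.imwrite("pics/w1a.png",cv2.resize(t[95:200,300:370],(400,600),interpolation=cv2.INTER_CUBIC))
cv2.imwrite("pics/w1b.png",cv2.resize(t[165:230,85:245],(800,325),interpolation=cv2.INTER_CUBIC))
```

```text
(no output)
```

View pics/w1a.png

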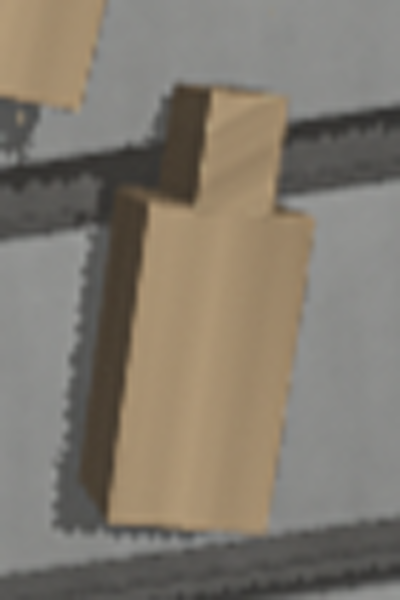

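View pics/w1b.png

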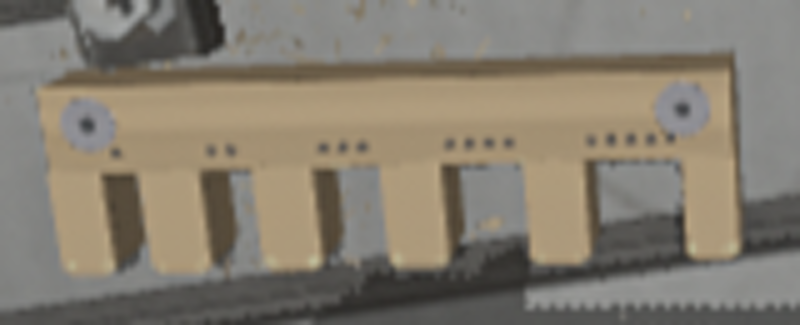

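```bash
cat >> h.py <<'E'
from scipy.optimize import least_squares
RAIL=dict(nl=(-35,18),nr=(-35,-18),fr=(35,-18),fl=(35,18))
def fit2(obs,model,z,m):
    """obs: name->(u,v); model name->(x,y) mm; planar pose at height z"""
    P=np.array([atz(m,*obs[k],z)[:2] for k in obs]);Q=np.array([model[k] for k in obs])/1000
    def f(p):
        c,s=np.cos(p[2]),np.sin(p[2]);return ((Q@np.array([[c,s],[-s,c]])+p[:2])-P).ravel()
    r=least_squares(f,[*P.mean(0),-.4]);print("x y yaw",r.x[:2].round(4),np.degrees(r.x[2]).round(2));print("res mm",(r.fun.reshape(-1,2)*1000).round(1).tolist());return r.x
E
python3 - <<'E'
from h import *
import pickle
m=pickle.load(open("w1.pkl","rb"))
k=70/400
A=lambda u,v:(300+(u+.5)*k-.5,95+(v+.5)*k-.5)
B=lambda u,v:(85+(u+.5)/5-.5,165+(v+.5)/5-.5)
obs=dict(nl=A(110,522),nr=A(270,530),fr=A(313,213),fl=A(147,205))
fit2(obs,RAIL,.038,m)
ten=[atz(m,*A(*p),.038)[:2] for p in [(212,92),(288,96),(196,210),(275,215)]]
print("tenon",np.linalg.norm(ten[0]-ten[1]),np.linalg.norm(ten[2]-ten[3]),(ten[0]+ten[1])/2)
G=dict(bl=(29,91),br=(29,-91),fl=(-25,91-0),fr=(-25,-91))
obs=dict(bl=B(38,90),br=B(734,68),fr=B(742,259),fl=B(62,273))
fit2(obs,G,.022,m)
E
```

```text
x y yaw [ 0.4816 -0.1906] -26.92
res mm [[-0.2, 0.3], [-0.5, -0.1], [0.0, -0.4], [0.6, 0.2]]
tenon 0.015842200521265077 0.016768987105955747 [ 0.53310183 -0.21809296]
x y yaw [0.5175 0.0354] -22.34
res mm [[1.8, -0.2], [0.6, 0.1], [-0.6, 0.5], [-1.7, -0.4]]
```

Run:
```python
from h import *
delta([.4816,-.1906,.15],-116.9)
```

```text
yaw now -113.91477726489866 turn [ 0.08 -0.07  2.99] shift pre-turn frame mm [100.9  -4.   99.6] shift in turned frame [100.6  -9.1  99.5]
```

Emit:
{"name": "apply_moves", "arguments": {
  "targets": [
    [100, [0, 0, 0], [0.08, -0.07, 3]],
    [100, [20, -2, 20], [0, 0, 0]],
    [100, [20, -2, 20], [0, 0, 0]],
    [100, [20, -2, 20], [0, 0, 0]],
    [100, [20, -2, 20], [0, 0, 0]],
    [100, [20, -1, 19], [0, 0, 0]],
    [100, [0, 0, 0], [0, 0, 0]],
    [100, [0, 0, 0], [0, 0, 0]]
  ]
}}

```text
time_s: 2.87
position: [0.4802, -0.1913, 0.1504]
tool_rot: [-1.635, 2.682, 0.003]
force: [0.3, -0.1, 0.2]
width: 0.0938
```

Run:
```python
from h import *
import cv2,pickle
delta([.4816,-.1906,.15],-116.9)
m=ctrl.camera_model("wrist");pickle.dump(m,open("w2.pkl","wb"))
im=ctrl.get_image("wrist");cv2.imwrite("pics/w2.png",im[:,:,::-1]);cv2.imwrite("pics/w2z.png",cv2.resize(im[:,:,::-1],(800,600),interpolation=cv2.INTER_CUBIC))
for n,p in dict(nl=(-35,18),nr=(-35,-18),fr=(35,-18),fl=(35,18)).items():
    c,s=np.cos(np.radians(-26.9)),np.sin(np.radians(-26.9))
    print(n,np.array(proj(m,[.4816+(p[0]*c-p[1]*s)/1000,-.1906+(p[0]*s+p[1]*c)/1000,.038]))*1.5625)
```

```text
yaw now -117.25247003835037 turn [ 0.06  0.08 -0.35] shift pre-turn frame mm [-1.2 -0.9  0.4] shift in turned frame [-1.2 -0.9  0.4]
nl [366.18315395 337.24922515]
nr [423.03864478 336.9378368 ]
fr [424.0412262  226.37264272]
fl [363.66657536 226.74418074]
```

View pics/w2z.png

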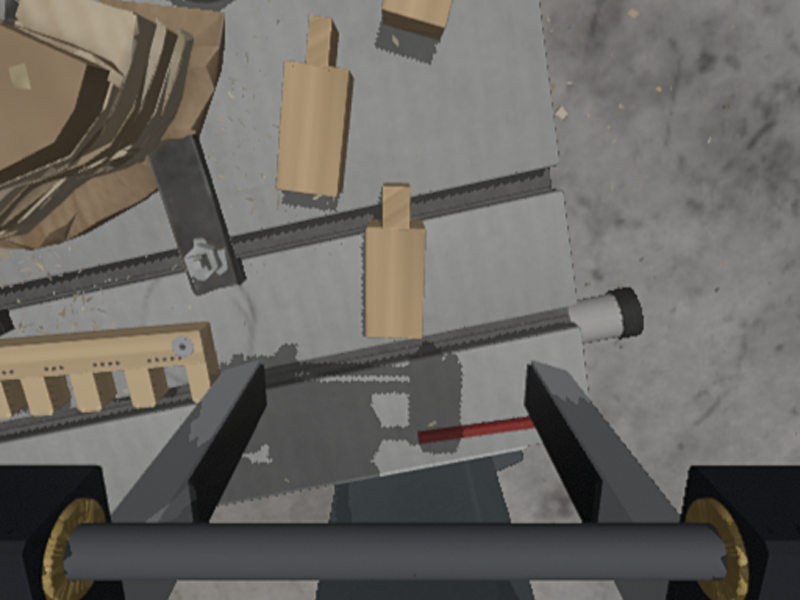

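The predicted rail corners match this second view to about 2 px at 38 mm height, so both views agree. I'll descend and grip now.

Emit:
{"name": "apply_moves", "arguments": {
  "targets": [
    [100, [-1.2, -0.9, 20], [0, 0, -0.35]],
    [100, [0, 0, 25], [0, 0, 0]],
    [100, [0, 0, 25], [0, 0, 0]],
    [100, [0, 0, 25], [0, 0, 0]],
    [100, [0, 0, 25], [0, 0, 0]],
    [100, [0, 0, 15], [0, 0, 0]],
    [100, [0, 0, 9], [0, 0, 0]],
    [100, [0, 0, 0], [0, 0, 0]],
    [100, [0, 0, 0], [0, 0, 0]]
  ]
}}

```text
time_s: 3.67
position: [0.4848, -0.1895, 0.0079]
tool_rot: [-1.649, 2.671, -0.003]
force: [-0.7, 0.2, 0.3]
width: 0.0938
```

Run:
```python
from h import *
delta([.4816,-.1906,.006],-116.9)
```

```text
yaw now -116.6339342647776 turn [-0.18  0.07  0.27] shift pre-turn frame mm [2.4 2.4 1.9] shift in turned frame [2.4 2.4 1.9]
```

Emit:
{"name": "apply_moves", "arguments": {
  "targets": [
    [100, [2.4, 2.4, 1.5], [-0.1, 0, 0.27]],
    [100, [0, 0, 0], [0, 0, 0]],
    [40, [0, 0, 0], [0, 0, 0]],
    [30, [0, 0, 0], [0, 0, 0]],
    [20, [0, 0, 0], [0, 0, 0]],
    [20, [0, 0, 0], [0, 0, 0]],
    [20, [0, 0, 0], [0, 0, 0]],
    [20, [0, 0, 0], [0, 0, 0]],
    [20, [0, 0, 0], [0, 0, 0]]
  ],
  "squeeze": 20
}}

```text
time_s: 4.42
position: [0.4805, -0.1905, 0.0054]
tool_rot: [-1.643, 2.677, 0.001]
force: [0.4, 0.2, -1.0]
width: 0.0507
```

Run:
```python
from h import *
s,p,_=pose();print(p,s["width"],s["force"],s["q"])
delta([.4816,-.1906,.006],-116.9)
```

```text
[ 0.48050994 -0.19046661  0.005429  ] 0.050656867704343606 [ 0.37850958  0.15193501 -1.03285349] [-5.13029342e-01  3.46194204e-01  1.87476733e+00  1.48382977e-03
  9.21019237e-01  1.52694540e+00]
yaw now -116.93340356030333 turn [ 0.02  0.07 -0.03] shift pre-turn frame mm [-0.4 -1.  -0.6] shift in turned frame [-0.4 -1.  -0.6]
```

Emit:
{"name": "apply_moves", "arguments": {
  "targets": [
    [20, [0, 0, 0], [0, 0, 0]],
    [20, [0, 0, 0], [0, 0, 0]],
    [20, [0, 0, 0], [0, 0, 0]],
    [20, [0, 0, 0], [0, 0, 0]]
  ]
}}

```text
time_s: 4.75
position: [0.4805, -0.1905, 0.0054]
tool_rot: [-1.643, 2.677, 0.001]
force: [0.2, -0.8, -0.1]
width: 0.0348
```

Run:
```python
from h import *
s,p,_=pose();print(p,s["width"],s["force"])
a=np.radians(-22.34);g=np.array([.5175,.0354])
ex=np.array([np.cos(a),np.sin(a)]);ey=np.array([-ex[1],ex[0]])
for n,y in zip("12345",(72,44,12,-24,-64)):
    for gap in (15,):
        tcp=g+ex*(-25-59-gap)/1000+ey*y/1000;print(n,tcp)
# notch1 standoff
t=g+ex*(-25-59-40)/1000+ey*.072
delta([*t,.05],-112.34)
```

```text
[ 0.48046215 -0.19049435  0.00542528] 0.03477150396205563 [ 0.2334528  -0.79260495 -0.08804794]
1 [0.45329783 0.13962611]
2 [0.44265497 0.11372766]
3 [0.43049171 0.08412943]
4 [0.41680804 0.05083143]
5 [0.40160396 0.01383364]
yaw now -116.92391455599751 turn [ 0.02  0.06 -4.58] shift pre-turn frame mm [-280.1  198.6  -44.2] shift in turned frame [-295.   175.6  -44.6]
```

Emit:
{"name": "apply_moves", "arguments": {
  "targets": [
    [20, [0, 0, -15], [0, 0, 0]],
    [20, [0, 0, -20], [0, 0, 0]],
    [20, [0, 0, -15], [0, 0, -4.6]],
    [20, [-15, 25, 0], [0, 0, 0]],
    [20, [-30, 25, 0], [0, 0, 0]],
    [20, [-30, 25, 0], [0, 0, 0]],
    [20, [-30, 25, 0], [0, 0, 0]],
    [20, [-30, 25, 0], [0, 0, 0]],
    [20, [-30, 25, 0], [0, 0, 0]],
    [20, [-30, 20, 0], [0, 0, 0]],
    [20, [-30, 5, 0], [0, 0, 0]],
    [20, [-30, 0, 0], [0, 0, 0]]
  ]
}}

```text
time_s: 5.75
position: [0.413, 0.1136, 0.0557]
tool_rot: [1.75, -2.608, -0.003]
force: [1.0, -0.9, -0.9]
width: 0.0352
```

Emit:
{"name": "apply_moves", "arguments": {
  "targets": [
    [20, [-25, 0, 0], [0, 0, 0]],
    [20, [-15, 0, 0], [0, 0, 0]],
    [20, [0, 0, 0], [0, 0, 0]],
    [20, [0, 0, 0], [0, 0, 0]]
  ]
}}

```text
time_s: 6.08
position: [0.4303, 0.1492, 0.0555]
tool_rot: [1.752, -2.608, -0.002]
force: [-0.2, -1.2, -1.2]
width: 0.0353
```

Run:
```python
from h import *
import cv2,pickle
s,p,_=pose();print(p,s["width"],s["force"])
m=ctrl.camera_model("wrist");pickle.dump(m,open("w3.pkl","wb"))
im=ctrl.get_image("wrist")[:,:,::-1];cv2.imwrite("pics/w3.png",im)
cv2.imwrite("pics/w3z.png",cv2.resize(im[90:390],(800,459),interpolation=cv2.INTER_CUBIC))
cv2.imwrite("pics/s3.png",ctrl.get_image("side")[:,:,::-1])
a=np.radians(-22.34);g=np.array([.5175,.0354])
ex=np.array([np.cos(a),np.sin(a)]);ey=np.array([-ex[1],ex[0]])
t=g+ex*(-25-59-40)/1000+ey*.072
delta([*t,.05],-112.34)
```

```text
[0.43027345 0.1491627  0.05551979] 0.035303518915983434 [-0.17867807 -1.22945399 -1.23037639]
yaw now -112.33780875620641 turn [ 0.08 -0.    0.  ] shift pre-turn frame mm [-1.1 -0.   5.5] shift in turned frame [-1.1 -0.   5.5]
```

View pics/w3.png

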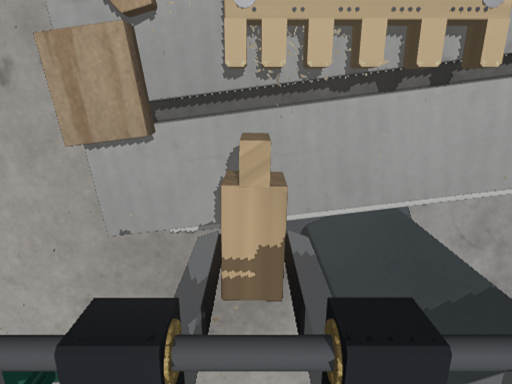

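View pics/s3.png

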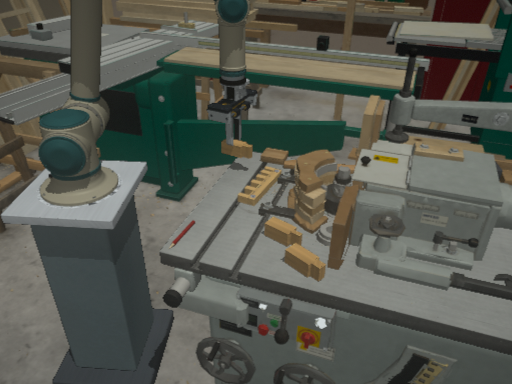

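The rail is held straight, with its tenon top at (240–270,134). The gauge finger fronts are at row ~66. I'll zoom for a precise fit.

Run:
```python
import cv2
t=cv2.imread("pics/w3.png")
cv2.imwrite("pics/w3a.png",cv2.resize(t[0:80,216:366],(750,400),interpolation=cv2.INTER_CUBIC))
cv2.imwrite("pics/w3b.png",cv2.resize(t[0:80,362:512],(750,400),interpolation=cv2.INTER_CUBIC))
cv2.imwrite("pics/w3c.png",cv2.resize(t[120:310,205:305],(315,600),interpolation=cv2.INTER_CUBIC))
```

```text
(no output)
```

View pics/w3a.png

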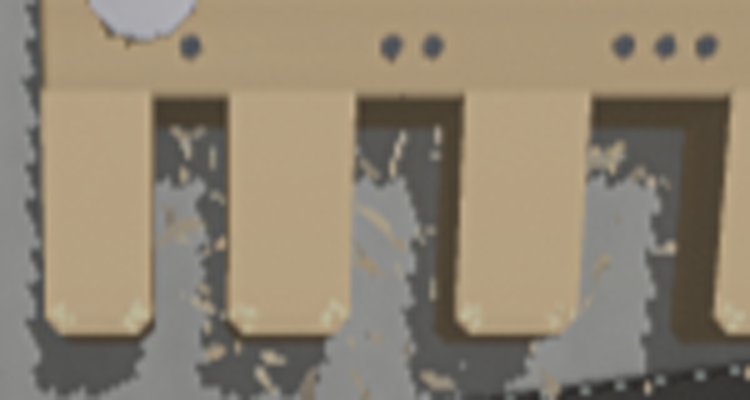

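View pics/w3b.png

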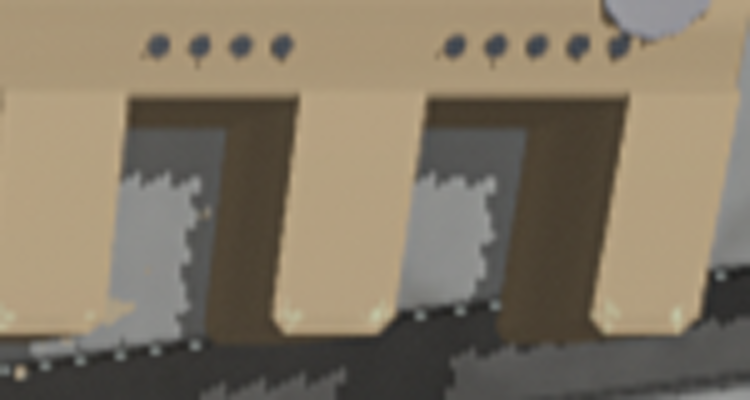

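View pics/w3c.png

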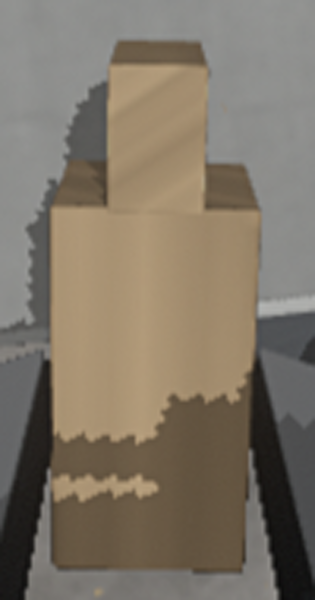

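Run:
```python
from h import *
import pickle
m=pickle.load(open("w3.pkl","rb"))
A=lambda u,v:(216+(u+.5)/5-.5,(v+.5)/5-.5)
B=lambda u,v:(362+(u+.5)/5-.5,(v+.5)/5-.5)
C=lambda u,v:(205+(u+.5)/3.15-.5,120+(v+.5)/3.158-.5)
L=[((3,77),A(152,95)),((3,67),A(228,95)),((3,51),A(357,95)),((3,37),A(462,95)),((3,21),A(590,95)),((3,3),A(731,95)),
((3,-13),B(128,95)),((3,-35),B(298,95)),((3,-51),B(427,95)),((3,-77),B(628,95)),
((-25,89),A(62,335)),((-25,79),A(137,335)),((-25,65),A(245,335)),((-25,53),A(330,335)),((-25,35),A(473,335)),((-25,23),A(560,335)),((-25,-53+0),B(378,335)),((-25,-37),B(290,335)),((-25,-79),B(605,333)),((-25,-89),B(685,333))]
mod={i:l[0] for i,l in enumerate(L)};obs={i:l[1] for i,l in enumerate(L)}
for z in(.018,.022,.026): fit2(obs,mod,z,m)
r=dict(nl=C(55,568),nr=C(243,572),fr=C(260,208),fl=C(52,207))
for z in(.086,.088,.090):fit2(r,RAIL,z,m)
t=[atz(m,*C(*p),.088)[:2] for p in [(108,63),(207,66),(108,210),(205,210)]]
print((t[0]+t[1])/2,np.linalg.norm(t[0]-t[1]),np.linalg.norm(t[2]-t[3]))
```

```text
x y yaw [0.5187 0.0345] -22.21
res mm [[-0.9, -0.6], [-1.0, -0.7], [-0.7, -0.1], [-0.8, -0.4], [-0.6, 0.1], [-0.5, 0.3], [-0.3, 0.7], [-0.3, 0.8], [-0.0, 1.4], [-0.0, 1.4], [0.1, -1.3], [0.2, -1.2], [0.4, -0.7], [0.1, -1.3], [0.6, -0.2], [0.5, -0.5], [-0.4, -2.7], [1.2, 1.2], [1.1, 1.5], [1.3, 2.2]]
x y yaw [0.5186 0.0356] -22.21
res mm [[-0.3, 0.4], [-0.4, 0.1], [-0.2, 0.5], [-0.4, -0.1], [-0.3, 0.2], [-0.3, 0.2], [-0.2, 0.3], [-0.3, 0.0], [-0.2, 0.4], [-0.3, 0.0], [0.4, 0.0], [0.4, -0.0], [0.5, 0.2], [0.2, -0.5], [0.5, 0.3], [0.4, -0.1], [-1.0, -3.5], [0.7, 0.6], [0.3, 0.3], [0.5, 0.8]]
x y yaw [0.5185 0.0368] -22.21
res mm [[0.4, 1.3], [0.2, 0.9], [0.3, 1.0], [-0.0, 0.3], [-0.0, 0.3], [-0.1, -0.0], [-0.1, -0.1], [-0.4, -0.7], [-0.3, -0.6], [-0.6, -1.4], [0.7, 1.3], [0.6, 1.1], [0.6, 1.2], [0.3, 0.3], [0.5, 0.8], [0.2, 0.2], [-1.5, -4.3], [0.2, -0.0], [-0.5, -1.0], [-0.3, -0.6]]
x y yaw [0.4304 0.1497] -23.19
res mm [[0.3, 0.1], [0.3, -0.4], [-0.6, -0.0], [0.0, 0.3]]
x y yaw [0.4312 0.1494] -23.19
res mm [[-0.0, 0.5], [-0.2, -0.5], [-0.3, -0.4], [0.5, 0.4]]
x y yaw [0.4321 0.1491] -23.19
res mm [[-0.3, 0.8], [-0.6, -0.5], [-0.0, -0.7], [0.9, 0.4]]
[0.48539332 0.12638875] 0.016056438010027502 0.016341924731796215
```

```bash
cat >> h.py <<'E'
GA=np.radians(-22.2);G0=np.array([.5186,.0357])
ex=np.array([np.cos(GA),np.sin(GA)]);ey=np.array([-ex[1],ex[0]])
def loc(p): d=np.array(p)[:2]-G0;return np.array([d@ex,d@ey])*1000
E
python3 - <<'E'
from h import *
s,p,_=pose();print(p,"tcp local",loc(p),"tip local",loc([.4854,.1264]),"mid",loc([.4312,.1494]))
E
```

```text
[0.42973216 0.14808917 0.05550396] tcp local [-124.74533293   70.47993549] tip local [-65.00906278  71.43214792] mid [-123.88158657   72.24820072]
```

Emit:
{"name": "apply_moves", "arguments": {
  "targets": [
    [20, [-0.5, -15, 5], [0, 0, -0.5]],
    [20, [0, -10, 14], [0, 0, 0]],
    [20, [0, -5, 14], [0, 0, 0]],
    [20, [0, 0, 10], [0, 0, 0]],
    [20, [0, 0, 5], [0, 0, 0]],
    [20, [0, 0, 0], [0, 0, 0]],
    [20, [0, 0, 0], [0, 0, 0]]
  ]
}}

```text
time_s: 6.77
position: [0.4582, 0.1375, 0.0079]
tool_rot: [-1.759, 2.603, 0.002]
force: [-0.4, 0.6, -1.0]
width: 0.0354
```

```bash
cat > look.py <<'E'
from h import *
import cv2,pickle,sys
n=sys.argv[1]
for i in range(1):
    s,p,r=pose();M=r.as_matrix();print(s["time_s"],p,"yaw",np.degrees(np.arctan2(M[1,0],M[0,0])),s["width"],"F",s["force"],"loc",loc(p))
m=ctrl.camera_model("wrist");pickle.dump(m,open(n+".pkl","wb"))
im=ctrl.get_image("wrist")[:,:,::-1];cv2.imwrite(f"pics/{n}.png",im)
x,y,w,h=map(int,sys.argv[2:6]);f=float(sys.argv[6])
cv2.imwrite(f"pics/{n}z.png",cv2.resize(im[y:y+h,x:x+w],None,fx=f,fy=f,interpolation=cv2.INTER_CUBIC))
E
python3 look.py w4 150 20 260 200 3
```

```text
6.7667 [0.45824903 0.13745557 0.00789302] yaw -111.88333764765363 0.03540055266921517 F [-0.40676864  0.55531259 -1.00062061] loc [-94.32459094  71.40943619]
```

View pics/w4z.png

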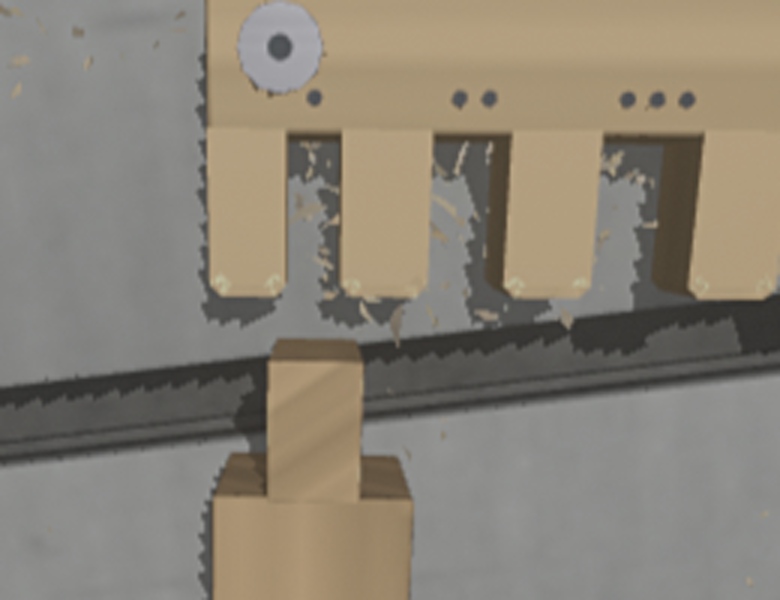

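The tenon's midline (x≈315 at row 360) and notch 1's midline (x≈314) line up, and the gauge front at row 297 is parallel to the tenon end. I'll compute the gap.

```bash
cat > gap.py <<'E'
from h import *
import pickle,sys
def run(n,ox,oy,f,items):
    m=pickle.load(open(n+".pkl","rb"))
    for k,(u,v,z) in items.items():
        print(k,loc(atz(m,ox+(u+.5)/f-.5,oy+(v+.5)/f-.5,z)).round(2))
E
python3 - <<'E'
from gap import *
run("w4",150,20,3,dict(tl=(268,360,.0405),tr=(362,361,.0405),bl=(267,499,.0405),br=(360,500,.0405),g1=(245,297,.022),g2=(386,297,.022),n1l=(287,132,.022),n1r=(341,132,.022),n1fl=(286,282,.022),n1fr=(341,282,.022),bfl=(214,498,.0405),bfr=(412,498,.0405)))
E
```

```text
tl [-34.5   79.44]
tr [-34.58  63.45]
bl [-58.96  79.76]
br [-59.05  63.32]
g1 [-25.35  84.34]
g2 [-25.21  58.32]
n1l [ 3.24 76.57]
n1r [ 3.29 67.02]
n1fl [-22.61  76.77]
n1fr [-22.56  66.66]
bfl [-58.83  89.12]
bfr [-58.64  54.14]
```

Emit:
{"name": "apply_moves", "arguments": {
  "targets": [
    [20, [0, -3, 0], [0, 0, 0]],
    [20, [0, -3, 0.5], [0, 0, 0]],
    [20, [0, -1.5, 0.5], [0, 0, 0]],
    [20, [0, 0, 0], [0, 0, 0]]
  ]
}}

```text
time_s: 7.15
position: [0.4665, 0.1352, 0.0072]
tool_rot: [-1.759, 2.6, 0.0]
force: [0.3, -0.1, -0.2]
width: 0.035
```

Emit:
{"name": "apply_moves", "arguments": {
  "targets": [
    [20, [0, -1, 0], [0, 0, 0]],
    [20, [0, 0, 0], [0, 0, 0]]
  ]
}}

```text
time_s: 7.32
position: [0.4668, 0.1349, 0.0069]
tool_rot: [-1.76, 2.601, 0.001]
force: [0.5, -0.0, -1.0]
width: 0.0354
```

Emit:
{"name": "apply_moves", "arguments": {
  "targets": [
    [20, [0, -1, 0], [0, 0, 0]],
    [20, [0, 0, 0], [0, 0, 0]]
  ]
}}

```text
time_s: 7.48
position: [0.4674, 0.1346, 0.0068]
tool_rot: [-1.76, 2.601, 0.002]
force: [-0.6, 0.7, -1.1]
width: 0.0352
```

Emit:
{"name": "apply_moves", "arguments": {
  "targets": [
    [20, [0, -0.5, 0], [0, 0, 0]],
    [20, [0, -0.5, 0], [0, 0, 0]]
  ]
}}

```text
time_s: 7.65
position: [0.4674, 0.1344, 0.0067]
tool_rot: [1.76, -2.602, -0.004]
force: [-1.9, 0.9, 0.4]
width: 0.0356
```

Emit:
{"name": "apply_moves", "arguments": {
  "targets": [
    [20, [0, -0.5, 0], [0, 0, 0]],
    [20, [0, -0.5, 0], [0, 0, 0]]
  ]
}}

```text
time_s: 7.82
position: [0.4674, 0.1342, 0.0065]
tool_rot: [1.759, -2.601, -0.005]
force: [-4.8, 3.1, 2.0]
width: 0.0355
```

```bash
python3 look.py w5 150 20 260 200 3
```

```text
7.8167 [0.46738538 0.13424962 0.00654746] yaw -111.85051912924108 0.0354748863945003 F [-4.83449702  3.1231307   1.95490805] loc [-84.65417457  71.89322225]
```

View pics/w5z.png

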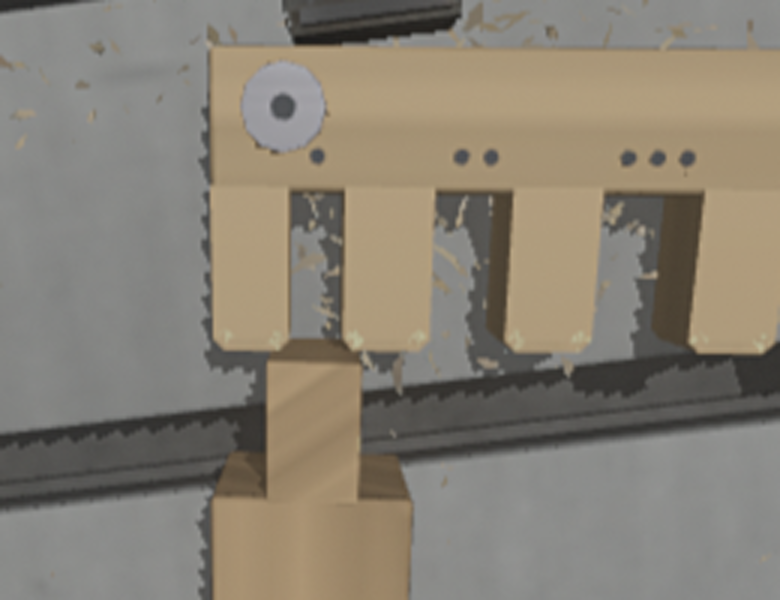

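Notch 1 refuses the tenon: about 6 N at the mouth with no entry. I'll back off and go to notch 2.

Emit:
{"name": "apply_moves", "arguments": {
  "targets": [
    [20, [0, 4, 0], [0, 0, 0]],
    [20, [0, 6, 0], [0, 0, 0]],
    [20, [6, 0, 0], [0, 0, 0]],
    [20, [8, 0, 0], [0, 0, 0]],
    [20, [8, 0, 0], [0, 0, 0]],
    [20, [6, 0, 0], [0, 0, 0]],
    [20, [0, 0, 0], [0, 0, 0]],
    [20, [0, 0, 0], [0, 0, 0]]
  ]
}}

```text
time_s: 8.53
position: [0.4498, 0.1109, 0.0069]
tool_rot: [-1.758, 2.602, 0.001]
force: [0.2, 0.7, -2.3]
width: 0.0353
```

```bash
python3 look.py w6 150 20 260 200 3
```

```text
8.5333 [0.44982621 0.11090302 0.0069053 ] yaw -111.91248799947027 0.035286505365532926 F [ 0.2268257   0.68039155 -2.31705477] loc [-92.09039551  43.64272189]
```

View pics/w6z.png

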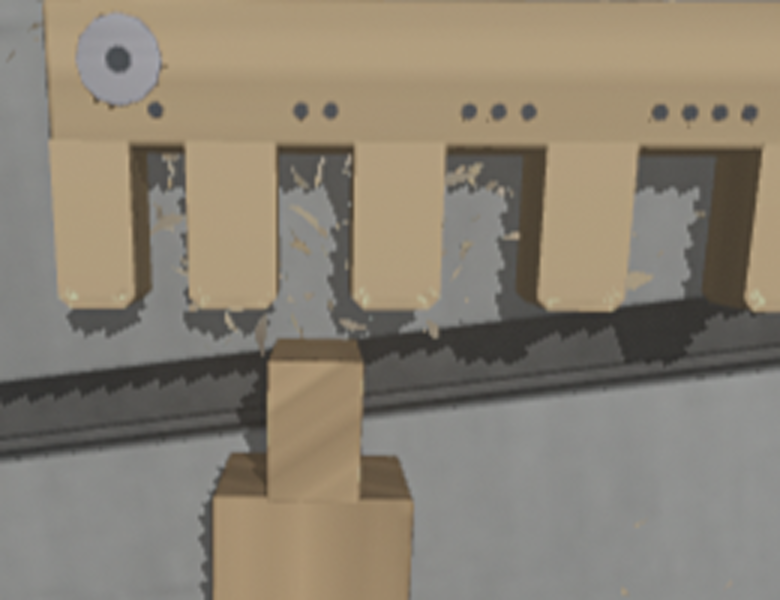

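Emit:
{"name": "apply_moves", "arguments": {
  "targets": [
    [20, [0.2, -3, 0], [0, 0, 0]],
    [20, [0, -2, 0], [0, 0, 0]],
    [20, [0, -1, 0], [0, 0, 0]],
    [20, [0, 0, 0], [0, 0, 0]]
  ]
}}

```text
time_s: 8.92
position: [0.4558, 0.1092, 0.0068]
tool_rot: [-1.76, 2.601, 0.001]
force: [-0.9, 0.2, -1.3]
width: 0.0353
```

Emit:
{"name": "apply_moves", "arguments": {
  "targets": [
    [20, [0, -1, 0], [0, 0, 0]],
    [20, [0, -1, 0], [0, 0, 0]]
  ]
}}

```text
time_s: 9.08
position: [0.457, 0.1085, 0.0067]
tool_rot: [-1.761, 2.601, 0.002]
force: [0.0, 0.7, -1.9]
width: 0.0353
```

Emit:
{"name": "apply_moves", "arguments": {
  "targets": [
    [20, [0, -0.5, 0], [0, 0, 0]],
    [20, [0, -0.5, 0], [0, 0, 0]]
  ]
}}

```text
time_s: 9.25
position: [0.4577, 0.1081, 0.0067]
tool_rot: [-1.76, 2.602, 0.002]
force: [-1.1, 0.8, -1.0]
width: 0.0354
```

Emit:
{"name": "apply_moves", "arguments": {
  "targets": [
    [20, [0, -0.5, 0], [0, 0, 0]],
    [20, [0, -0.5, 0], [0, 0, 0]]
  ]
}}

```text
time_s: 9.42
position: [0.4578, 0.1079, 0.0066]
tool_rot: [1.76, -2.602, -0.004]
force: [-3.1, 1.7, 0.5]
width: 0.0355
```

Emit:
{"name": "apply_moves", "arguments": {
  "targets": [
    [20, [0, -0.5, 0], [0, 0, 0]],
    [20, [0, -0.3, 0], [0, 0, 0]]
  ]
}}

```text
time_s: 9.58
position: [0.4578, 0.1078, 0.0065]
tool_rot: [1.759, -2.601, -0.005]
force: [-4.5, 2.4, 1.4]
width: 0.0353
```

```bash
python3 look.py w7 150 20 260 200 3
```

```text
9.5833 [0.4578131  0.10777277 0.00653518] yaw -111.85582035118838 0.035307512917528226 F [-4.4746634   2.36705207  1.37228565] loc [-83.51283448  43.76228766]
```

View pics/w7z.png

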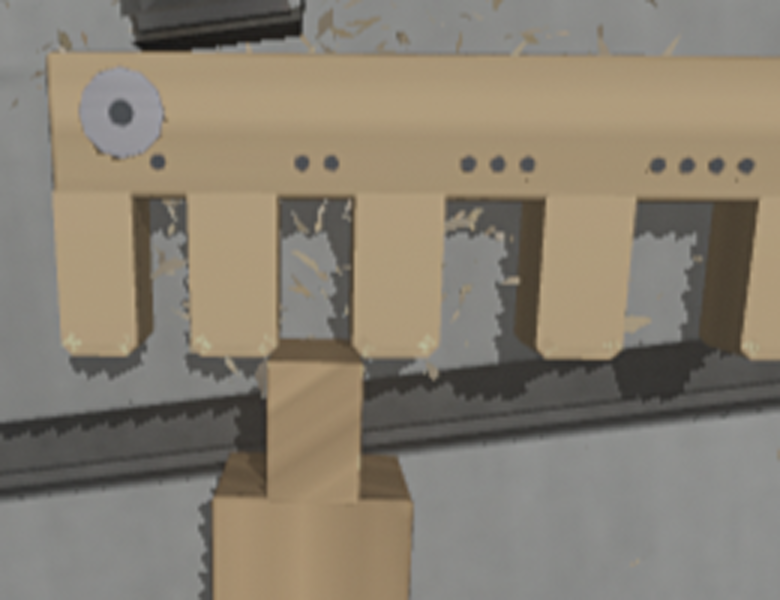

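Notch 2 stops the tenon in the lead-in, about 1 mm past the front, at about 5 N. It's centred (tenon 268–362, notch 278–354), so it's too thick. On to notch 3.

Emit:
{"name": "apply_moves", "arguments": {
  "targets": [
    [20, [0, 4, 0], [0, 0, 0]],
    [20, [0, 6, 0], [0, 0, 0]],
    [20, [0, 2, 0], [0, 0, 0]],
    [20, [8, 0, 0], [0, 0, 0]],
    [20, [8, 0, 0], [0, 0, 0]],
    [20, [8, 0, 0], [0, 0, 0]],
    [20, [8, 0, 0], [0, 0, 0]],
    [20, [0, 0, 0], [0, 0, 0]],
    [20, [0, 0, 0], [0, 0, 0]]
  ]
}}

```text
time_s: 10.38
position: [0.4366, 0.0814, 0.0068]
tool_rot: [-1.758, 2.602, 0.001]
force: [-0.2, -0.0, -0.8]
width: 0.0352
```

```bash
python3 look.py w8 150 20 260 200 3
```

```text
10.3833 [0.43656421 0.08138824 0.00682072] yaw -111.92106885188952 0.03518813039491376 F [-0.22225319 -0.00467278 -0.78762131] loc [-93.21740498  11.30493009]
```

View pics/w8z.png

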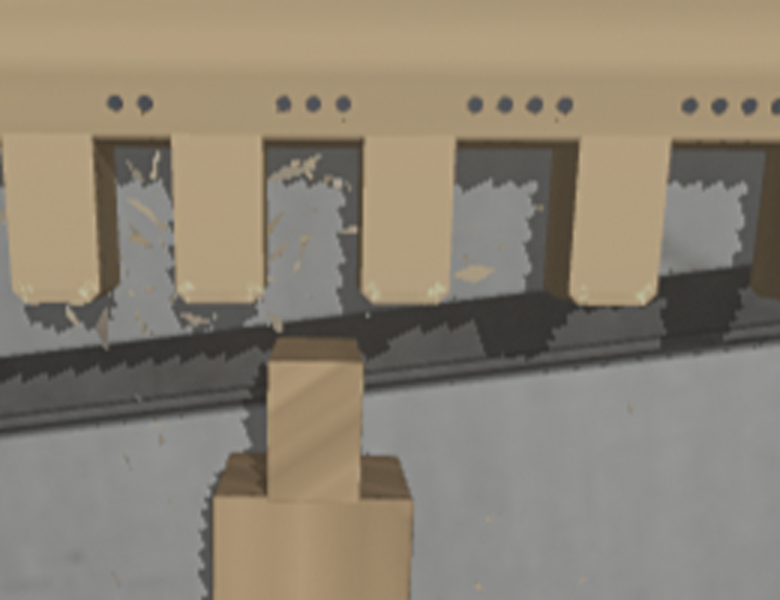

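Emit:
{"name": "apply_moves", "arguments": {
  "targets": [
    [20, [-0.2, -3, 0], [0, 0, 0]],
    [20, [0, -3, 0], [0, 0, 0]],
    [20, [0, -1.5, 0], [0, 0, 0]],
    [20, [0, -1, 0], [0, 0, 0]],
    [20, [0, -1, 0], [0, 0, 0]]
  ]
}}

```text
time_s: 10.85
position: [0.4458, 0.0788, 0.0067]
tool_rot: [-1.76, 2.601, 0.001]
force: [0.4, -0.4, -1.3]
width: 0.0353
```

Emit:
{"name": "apply_moves", "arguments": {
  "targets": [
    [20, [0, -1, 0], [0, 0, 0]],
    [20, [0, -1, 0], [0, 0, 0]]
  ]
}}

```text
time_s: 11.02
position: [0.4474, 0.078, 0.0067]
tool_rot: [-1.76, 2.601, 0.001]
force: [0.1, -0.4, -2.0]
width: 0.0352
```

Emit:
{"name": "apply_moves", "arguments": {
  "targets": [
    [20, [0, -1, 0], [0, 0, 0]],
    [20, [0, -1, 0], [0, 0, 0]]
  ]
}}

```text
time_s: 11.18
position: [0.4493, 0.0773, 0.0067]
tool_rot: [-1.76, 2.601, 0.001]
force: [0.4, 0.7, -0.6]
width: 0.0356
```

Emit:
{"name": "apply_moves", "arguments": {
  "targets": [
    [20, [0, -1, 0], [0, 0, 0]],
    [20, [0, -1, 0], [0, 0, 0]]
  ]
}}

```text
time_s: 11.35
position: [0.4511, 0.0765, 0.0068]
tool_rot: [-1.76, 2.601, 0.001]
force: [0.1, -0.5, -1.4]
width: 0.0353
```

Emit:
{"name": "apply_moves", "arguments": {
  "targets": [
    [20, [0, -1.5, 0], [0, 0, 0]],
    [20, [0, -1.5, 0], [0, 0, 0]],
    [20, [0, -1.5, 0], [0, 0, 0]],
    [20, [0, -1.5, 0], [0, 0, 0]]
  ]
}}

```text
time_s: 11.68
position: [0.4568, 0.0742, 0.0067]
tool_rot: [-1.76, 2.601, 0.001]
force: [1.2, 0.0, -1.2]
width: 0.0351
```

Emit:
{"name": "apply_moves", "arguments": {
  "targets": [
    [20, [0, -1.5, 0], [0, 0, 0]],
    [20, [0, -1.5, 0], [0, 0, 0]],
    [20, [0, -1.5, 0], [0, 0, 0]],
    [20, [0, -1.5, 0], [0, 0, 0]]
  ]
}}

```text
time_s: 12.02
position: [0.4623, 0.072, 0.0068]
tool_rot: [-1.76, 2.601, 0.001]
force: [-0.8, -0.0, -2.1]
width: 0.0356
```

Emit:
{"name": "apply_moves", "arguments": {
  "targets": [
    [20, [0, -1, 0], [0, 0, 0]],
    [20, [0, -1, 0], [0, 0, 0]]
  ]
}}

```text
time_s: 12.18
position: [0.4642, 0.0712, 0.0067]
tool_rot: [-1.76, 2.601, 0.001]
force: [-0.0, 0.6, -1.3]
width: 0.0354
```

Emit:
{"name": "apply_moves", "arguments": {
  "targets": [
    [20, [0, -1, 0], [0, 0, 0]],
    [20, [0, -1, 0], [0, 0, 0]]
  ]
}}

```text
time_s: 12.35
position: [0.466, 0.0706, 0.0068]
tool_rot: [-1.76, 2.601, 0.001]
force: [0.1, 0.6, -0.4]
width: 0.0353
```

```bash
python3 look.py w9 150 20 260 200 3
```

```text
12.35 [0.46596998 0.07055152 0.00675033] yaw -111.82975946234744 0.03527111518480902 F [ 0.12798426  0.59536593 -0.3645883 ] loc [-61.89691644  12.382226  ]
```

View pics/w9z.png

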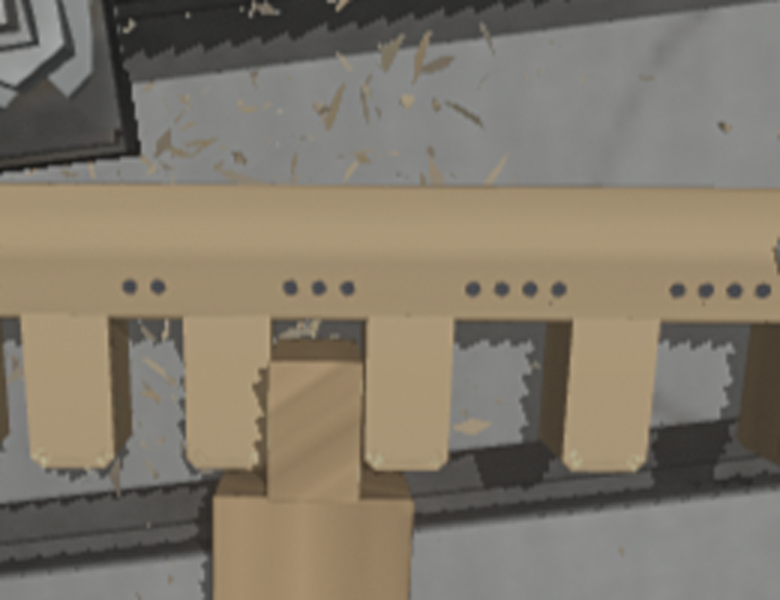

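The tenon is in notch 3 with about 1.5 mm left before the shoulders meet. I'll go slowly and settle it on the table.

Emit:
{"name": "apply_moves", "arguments": {
  "targets": [
    [20, [0, -0.7, 0.4], [0, 0, 0]],
    [20, [0, -0.7, 0.4], [0, 0, 0]]
  ]
}}

```text
time_s: 12.57
position: [0.4669, 0.0701, 0.0059]
tool_rot: [-1.76, 2.602, 0.002]
force: [-1.2, 0.8, -0.7]
width: 0.0355
```

Emit:
{"name": "apply_moves", "arguments": {
  "targets": [
    [20, [0, -0.5, 0], [0, 0, 0]],
    [20, [0, -0.5, 0], [0, 0, 0]]
  ]
}}

```text
time_s: 12.73
position: [0.4669, 0.07, 0.0058]
tool_rot: [1.76, -2.601, -0.004]
force: [-2.1, 1.4, 0.4]
width: 0.0354
```

Emit:
{"name": "apply_moves", "arguments": {
  "targets": [
    [20, [0, -0.5, 0], [0, 0, 0]],
    [20, [0, -0.5, 0], [0, 0, 0]]
  ]
}}

```text
time_s: 12.9
position: [0.4669, 0.0699, 0.0057]
tool_rot: [1.759, -2.6, -0.006]
force: [-5.3, 2.6, 3.3]
width: 0.0354
```

Emit:
{"name": "apply_moves", "arguments": {
  "targets": [
    [20, [0, -0.6, 0], [0, 0, 0]],
    [20, [0, 0, 0], [0, 0, 0]]
  ]
}}

```text
time_s: 13.07
position: [0.4668, 0.0698, 0.0056]
tool_rot: [1.759, -2.6, -0.007]
force: [-5.9, 2.0, 3.5]
width: 0.035
```

Emit:
{"name": "apply_moves", "arguments": {
  "targets": [
    [20, [0, 1.4, 0], [0, 0, 0]],
    [20, [0, 0, 0], [0, 0, 0]]
  ]
}}

```text
time_s: 13.23
position: [0.467, 0.0698, 0.0058]
tool_rot: [1.76, -2.601, -0.004]
force: [-4.3, 1.6, 2.0]
width: 0.0353
```

```bash
python3 look.py w10 150 20 260 200 3
```

```text
13.2333 [0.4669799  0.06984401 0.00576523] yaw -111.82670289568655 0.03526597109933754 F [-4.33544746  1.5852056   2.00238483] loc [-60.69452891  12.10875369]
```

View pics/w10z.png

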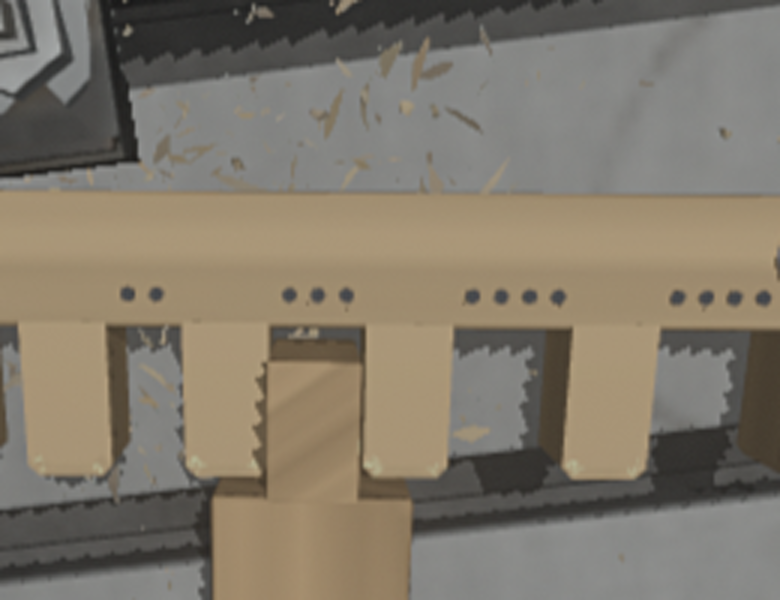

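Run:
```python
from gap import *
run("w10",150,20,3,dict(gl=(225,476,.022),gr=(405,477,.022),sl=(215,499,.038),sr=(410,500,.038),n3l=(267,326,.022),n3r=(365,326,.022),tl=(267,360,.038),tr=(361,361,.038)))
```

```text
gl [-25.2   29.25]
gr [-25.17  -5.27]
sl [-25.44  29.77]
sr [-25.4   -4.76]
n3l [ 3.24 21.05]
n3r [3.36 3.02]
tl [-0.87 20.44]
tr [-0.94  4.43]
```

Emit:
{"name": "apply_moves", "arguments": {
  "targets": [
    [20, [0, 0.5, 0], [0, 0, 0]],
    [45, [0, 0, 0], [0, 0, 0]],
    [60, [0, 0, 0], [0, 0, 0]],
    [70, [0, 0, 0], [0, 0, 0]],
    [70, [0, 0, 0], [0, 0, 0]],
    [70, [0, 0, 0], [0, 0, 0]]
  ]
}}

```text
time_s: 13.78
position: [0.4689, 0.0695, 0.0062]
tool_rot: [-1.759, 2.6, -0.001]
force: [-0.0, 0.5, 0.0]
width: 0.0641
```

```bash
python3 look.py w11 150 20 260 200 3
```

```text
13.7833 [0.46892511 0.06952735 0.00618017] yaw -111.8365241361216 0.06413847108906612 F [-0.00204692  0.4995522   0.00746328] loc [-58.77386688  12.55054826]
```

View pics/w11.png

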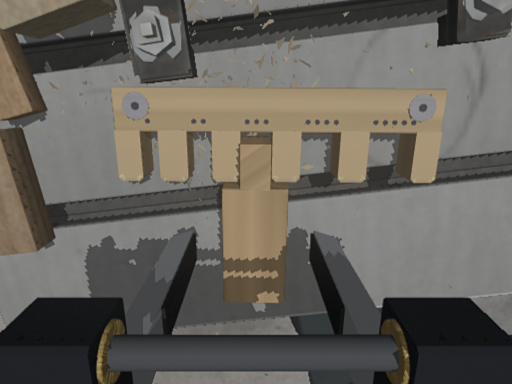

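The jaws are free on both sides and the rail sits in notch 3. I'll rise straight up.

Emit:
{"name": "apply_moves", "arguments": {
  "targets": [
    [70, [0, 0, -5], [0, 0, 0]],
    [70, [0, 0, -15], [0, 0, 0]],
    [70, [0, 0, -25], [0, 0, 0]],
    [70, [0, 0, -30], [0, 0, 0]],
    [70, [0, 0, -30], [0, 0, 0]],
    [70, [0, 0, -15], [0, 0, 0]],
    [70, [0, 0, 0], [0, 0, 0]],
    [70, [0, 0, 0], [0, 0, 0]]
  ]
}}

```text
time_s: 14.5
position: [0.4683, 0.0696, 0.1266]
tool_rot: [-1.759, 2.6, -0.001]
force: [-0.6, -0.8, -0.9]
width: 0.0658
```

```bash
python3 look.py w12 150 60 220 170 3.5
python3 - <<'E'
from h import *
import cv2
cv2.imwrite("pics/s12.png",cv2.resize(ctrl.get_image("side")[140:290,160:340,::-1],(720,600),interpolation=cv2.INTER_CUBIC))
E
```

```text
14.5 [0.46828152 0.06960388 0.12659871] yaw -111.83385108482291 0.06579550475301539 F [-0.63056884 -0.84919026 -0.94202718] loc [-59.39866894  12.37823032]
```

View pics/w12z.png

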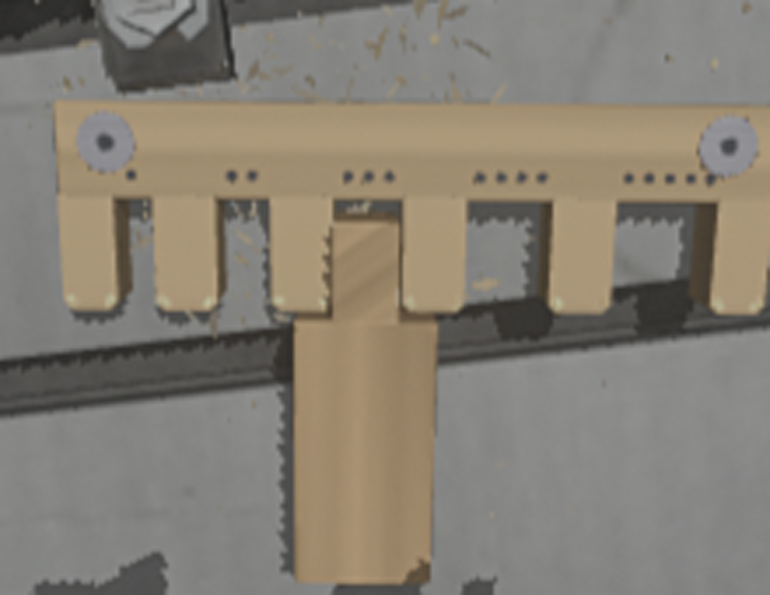

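View pics/s12.png

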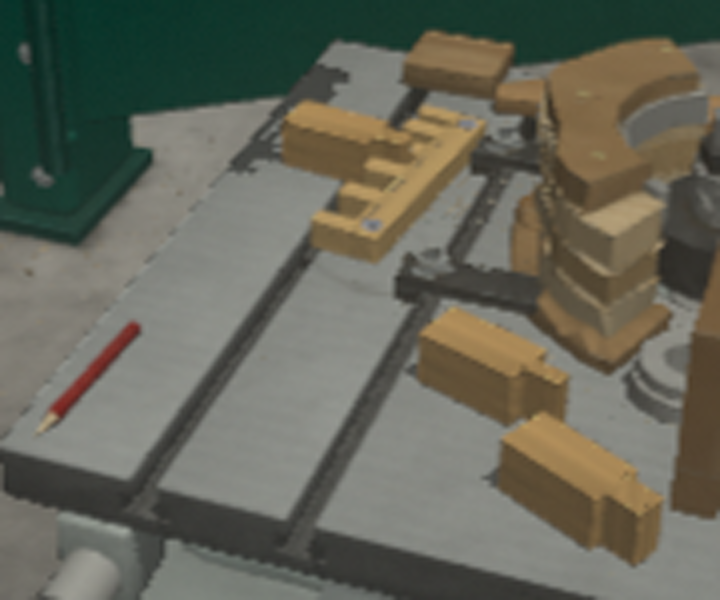

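Run:
```python
from gap import *
run("w12",150,60,3.5,dict(gl=(300,311,.022),gr=(432,313,.022),sl=(296,320,.038),sr=(437,322,.038),nl=(295,581,.038),nr=(430,583,.038),n3l=(333,203,.022),n3r=(403,203,.022),tl=(333,221,.038),tr=(399,222,.038)))
```

```text
gl [-25.27  29.41]
gr [-25.56  -5.  ]
sl [-25.05  29.6 ]
sr [-25.32  -5.36]
nl [-94.31  30.47]
nr [-94.62  -5.18]
n3l [ 2.32 20.81]
n3r [2.43 3.02]
tl [-0.9  20.43]
tr [-1.03  4.44]
```

Both shoulders measure flush with the front edge to within 0.3 mm after release, and nothing else in the side view has moved. I'll hand in.

Run:
```python
from rig import ctrl
print(ctrl.hand_in())
```

```text
the job is handed in; nothing more can be done
None
```

The front rail is fully home in notch 3 (18 mm), and I handed the job in at about 14.6 s of the 64 s allowed.

- **Notch 1 (10 mm):** refused. The tenon stopped at the mouth at about 6 N.
- **Notch 2 (14 mm):** refused. The tenon, centred on the notch, stopped about 1 mm into the lead-in at about 5 N.
- **Notch 3 (18 mm):** the tenon went in with no noticeable resistance. I pushed until the shoulders met the gauge at about 6 N, then released and rose clear.

**Last checks, after release:**
- Both shoulders measured within about 0.3 mm of the gauge's front edge, and the rail is square to it.
- The tenon sits inside notch 3.
- In the side view the two back rails, the pencil and the dark offcut look unmoved. The pine offcut is mostly hidden there, so I didn't confirm it separately, but the arm never went near it.

The image-measured tenon thickness was about 16–16.5 mm, which fits notch 3. No check failed. TCP readings varied by 1–2 mm, so I aligned from the images instead.

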